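Find and push open the unlatched cover of the bench power duct

ROBOT

A 6-joint arm with a two-finger parallel gripper is mounted at the origin on the work surface. World frame = base frame: x ahead of the robot, y to its left, z up, the work surface at z = 0. Lengths are in m, angles in rad, forces in N, time in s.
With the tool pointing down it reaches from about 0.35 to 0.85 m from the base axis. Payload 8.1 kg.
Tool frame: the origin (TCP) lies on the mounting face of the last link; the fingertips stand 186 mm ahead of it and the grasp point (between the pads) lies 167 mm ahead of it; z points along the fingers, y is the line along which they close (so a half turn about z gives the same grasp; the last joint's range is limited). The gripper opens to 93 mm and grips with 3 to 60 N. Pads are 15 mm wide; open, the fingers measure 128 mm over their backs; the gripper's body (75 mm by 188 mm) begins 65 mm behind the grasp point.
Start: joints at [-1.397, 0.13, 1.488, -0, 1.523, -0.085], TCP at [0.154, -0.58, 0.405] pointing down, gripper open.
Joint ranges: [-2.96, 2.96], [-0.89, 2.26], [0.02, 2.5], [-1.34, 4.48], [0, 2.73], [-2.66, 2.66]. Speed limits (rad/s): [2.39, 2.39, 2.79, 3.14, 3.14, 3.14].

INTERFACE

Orientations are given as a rotation vector (axis times angle).
In Python, from plant import read_state, read_camera, camera_params, close_job gives the robot as it stands. The module is installed in compiled form; this text tells all that it offers.
- The arm moves only by the tool servo_tool, never from a script. Its argument "increments" is a list of rows, each an object with "slide": the shift along the tool's x, y, z in mm, a list of three; "dr": the turn, a rotation vector about the tool's x, y, z in rad, a list of three; "jaw": the closure, from 0 (fully open) to 1 (shut). In form: [{"slide": [x, y, z], "dr": [ax, ay, az], "jaw": jaw}, ...]. A call has 1 to 20 rows; each row is the pose to reach, as a shift and turn from the pose commanded when the call began, along the tool's axes at that moment; what a row does not reach only later rows make up. A row lasts 1/10 s, in which the tool goes at most 50 mm and 8.59 degrees, less where a joint would pass 70% of its speed; a pose out of reach is approached as far as the arm can. A call with a gripper value outside its range is refused whole. The fingers move at their own pace and stop on an object; "force" is the grip in N (left out, the last holds). Time passes only in rows, so rows that repeat a pose let the fingers close. It gives the time, the measured TCP pose, the force, the opening and the grip force at its end, in the units of the state.
- read_state(): the state, without advancing time (a new reading comes with each control period).
- read_camera(name): name is "scene" or "top" or "wrist"; returns (picture, depth): 420x560x3 uint8, red, green, blue; 420x560 float32, m along the optical axis (not along the pixel's ray), 0 where there is no reading.
- camera_params(name): a dict with "fx", "fy", "cx", "cy" (pixels), "k1" (the pictures are not rectified: a ray, as slopes to the right and down, at radius r is drawn at 1 + k1 r^2 times it, then the intrinsics apply), "rvec" (rotation vector, rad) and "tvec" (3), from world to camera coordinates, as OpenCV has them. Camera axes: x right, y down, z forward; pixel columns grow to the right and rows downward; lengths in m; the calibration is good to about 2 mm. A picture is of the moment at which its call begins: read the wrist's pose just before it. camera_params takes no time and is no camera call; for the wrist camera it gives the pose at the moment of the call.
- close_job(): hands the job in; it is judged then, once.
The state is a dict: "t": time; "q": joint angles; "dq": joint speeds; "joint_torque": joint torques, N m; "tool_pos": TCP position; "orientation": TCP orientation; "force": force on the tool from outside, world axes, zero at the start; "wrist_torque": the same for the moment, N m; "opening": finger opening in m; "gripper_force": force on a finger pad.
Only numpy, scipy, OpenCV 4.12 (cv2) and the standard library are available. Lean on these libraries where they do the work, as an engineer would, in place of code of your own. Each camera call takes 0.05 s, during which the arm holds its last target. There are 200 camera calls.

TASK

One of the four identical covers on the workbench's power duct has been unlatched so that the sockets under it can be reached. With the fingertips, gently press the far, grip-lined end of each cover in turn until you find the one that rocks, push that end down so that the near end tips up, then push the raised cover from the robot's side until it stands upright, fully open. Do not force the latched covers, pinch or grip nothing, leave the things round the duct where they stand, and finish clear of everything.

Things in the scene. Friction and masses are not known exactly. Their poses are not given: they have to be found in the camera images.
- duct: Aluminium power duct fixed on the bench: 150 mm deep (x), 416 mm long (y), 78 mm high, black end caps. Origin: centre of its underside, at bench height; x points across it, away from the robot, y along it, to the robot's left, z up; turned by up to 0.2 rad. Four bays 100 mm apart along y, each under a cover flush with the top. Three covers are latched and rigid, one of the four is free; they look alike.
- bay1 (a point): Middle of the upper face of bay 1's shut cover: duct x 0, y +150 mm, z 78 mm; axes as the duct's. Every cover is 120 mm (x) by 88 mm (y), 8 mm thick, a black tray with an aluminium face. Its pivot runs along y at duct x = +14 mm, 73 mm up: near part 74 mm long, far part 46 mm, with three dark grip lines.
- bay2 (a point): The same point for bay 2: duct y +50 mm. Inside, every bay is 92 mm wide (y); under the far part of the cover it is empty from the rear wall (x = +62 mm) to the pivot and down to 6 mm above the bench; under the near part stands a socket insert, 30 mm high.
- bay3 (a point): The same point for bay 3: duct y -50 mm.
- bay4 (a point): The same point for bay 4: duct y -150 mm.
- cover (a joint): Angle of the free cover, whichever bay it is in: 0 shut, positive far end down and near end up, 1.57 upright, 1.75 at its stop, leaning away from the robot; to -0.04 if the near end is pressed. Stiff hinge: it stays where left. It gives at about 3 N pressed 28 mm beyond the pivot; pressed 25 mm down there it reaches 0.7 to 1.1 rad, near edge 50 to 65 mm above the duct, underside to the robot.
- watch: Bystander: steel watch head on a round aluminium stand, 41 mm across, 43 mm high, loose on the bench on the robot's side of the duct; origin at the middle of its foot
- loupe: Bystander: black eye loupe standing on its wide end, 34 mm across, 34 mm high, loose, on the robot's side of the duct; origin at the middle of its foot
- pot: Bystander: small glass jar with a metal lid, 44 mm across, 36 mm high, loose, on the robot's side of the duct; origin at the middle of its foot
- holder: Bystander: brass movement holder, 52 mm across, 18 mm high, loose, beyond the duct; origin at the middle of its foot

How it is judged:
On the way:
1. the free cover is rocked by the fingers: its far end pressed down, its near end tipped up (value of joint cover above 0.15 rad and (contact force between the fingers and cover_c0 above 0.3 N or contact force between the fingers and cover_c1 above 0.3 N)), for 0.1 s.
At the end, for the whole second after the job is handed in: The free cover stands open and at rest at 1.4 rad (80 degrees) or more, and the watch, loupe, pot and holder are within 15 mm of where they stood (value of joint cover above 1.4 rad and velocity of joint cover between -0.1 and 0.1 rad/s and distance of each of watch, loupe, pot, holder from where it was at the start of the episode below 0.015 m); the robot touches nothing.
It fails at once if the fingers press on anything with more than 45 N (the covers are forced) (contact force between the fingers and anything else above 45 N).
It fails at once if the raised cover is pinched between the fingers (both its faces held at once) (value of joint cover above 0.5 rad and contact force between the fingers and cover_c0 above 1.5 N and contact force between the fingers and cover_c1 above 1.5 N).
It fails at once if a thing beside the duct is lifted, carried, pushed away or knocked over (distance of any of watch, loupe, pot, holder from where it was at the start of the episode above 0.015 m or angle between any of watch, loupe, pot, holder's own z axis and vertical above 0.4 rad).
It also fails if it takes over 61 s, if anything falls off the work surface, if the arm or the gripper's body presses on something with over 40 N, if the wrist force passes 120 N, or if a joint passes its speed limit or range.

## Working session

There is one attempt and no reset: what is moved stays moved. The work goes in short steps, Python scripts to look and compute and a tool call to move; the robot and the scene stay as the last step left them, time stands still between calls to the robot, and variables do not carry over. Pictures are saved under pics/ and viewed, at most 10 in all, crops included, and the job is handed in when it is done.

Besides the shell and the picture viewer there is one more tool, called after "Call:" by a JSON object that holds its "op" and its "data". servo_tool: Moves the arm, as the interface text tells. Its arguments: {"type":"object","properties":{"increments":{"type":"array"},"force":{"type":"number"}},"required":["increments"]}

```bash
mkdir -p pics
cat > h.py <<'E'
import numpy as np,cv2
from plant import *
def cast(cam,uv,z):
    p=camera_params(cam);R=cv2.Rodrigues(np.array(p['rvec'],float))[0];t=np.array(p['tvec'],float)
    uv=np.array(uv,float).reshape(-1,2)
    d=(uv-[p['cx'],p['cy']])/[p['fx'],p['fy']];u=d.copy()
    for _ in range(20): u=d/(1+p['k1']*(u**2).sum(1,keepdims=True))
    c=-R.T@t; r=np.c_[u,np.ones(len(u))]@R
    return c+r*((z-c[2])/r[:,2])[:,None]
def cloud(cam,dep):
    p=camera_params(cam);R=cv2.Rodrigues(np.array(p['rvec'],float))[0];t=np.array(p['tvec'],float)
    v,u=np.mgrid[:420,:560];d=np.c_[(u.ravel()-p['cx'])/p['fx'],(v.ravel()-p['cy'])/p['fy']];s=d.copy()
    for _ in range(20): s=d/(1+p['k1']*(s**2).sum(1,keepdims=True))
    P=np.c_[s,np.ones(len(s))]*dep.reshape(-1,1)
    return ((P-t)@R).reshape(420,560,3)
E
python3 - <<'E'
from h import *
for c in('top','scene'):
    a,d=read_camera(c);cv2.imwrite(f'pics/{c}1.png',a[...,::-1]);np.savez(f'{c}1.npz',a=a,d=d)
    W=cloud(c,d);m=(d>0)&(abs(W[...,2]-.078)<.006)&(W[...,0]>.3)
    P=W[m];print(c,m.sum(),P[:,2].mean() if len(P) else 0)
    if len(P): print(cv2.minAreaRect(P[:,:2].astype(np.float32)*1000))
s=read_state();print(s['t'],s['tool_pos'],s['orientation'],s['force'])
E
```

```text
top 20248 0.0777431261840132
((596.25390625, 40.668975830078125), (415.5433654785156, 152.1815185546875), 82.74262237548828)
scene 13790 0.07715173724345639
((598.9061279296875, 41.41081237792969), (417.1705322265625, 155.8016357421875), 82.61184692382812)
0.1 [ 0.15352297 -0.57980357  0.40378304] [-3.11365841e+00 -4.05147215e-01  1.22541377e-04] [ 0.24838664 -0.73621006 -0.28630143]
```

View pics/top1.png

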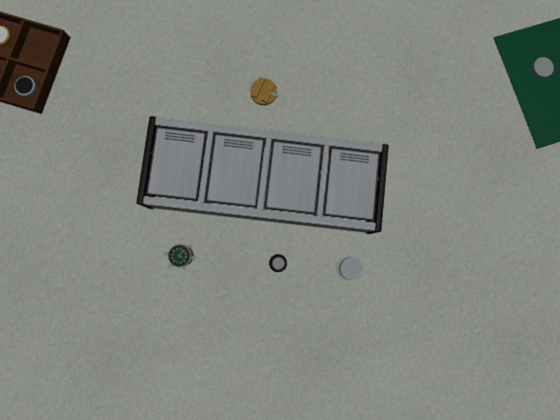

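View pics/scene1.png

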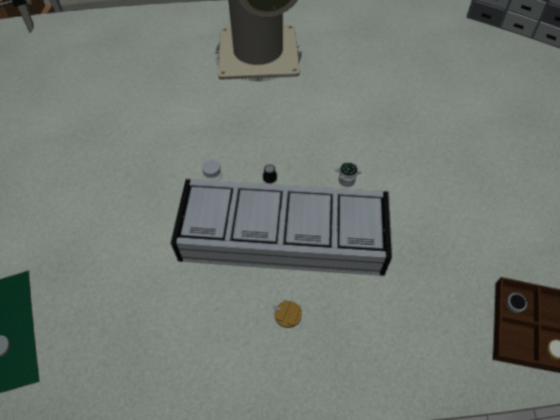

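The top view shows bay 1 at left (178,163) through bay 4 at right (353,185), with the grip lines on the far side. The watch (180,256), loupe (278,263) and pot (350,268) stand on the robot's side, and the holder (263,91) is beyond the duct. The scene view agrees.

```bash
cat >> h.py <<'E'
from scipy.spatial.transform import Rotation as Ro
C=np.array([.597,.041]);Y=-.127
def duct(p): c,s=np.cos(Y),np.sin(Y);return np.array([[c,s],[-s,c]])@(np.array(p)[:2]-C)
def go(x,y,z,yaw=Y):
    "tip target in duct mm; prints slide mm and dr"
    s=read_state();R=Ro.from_rotvec(s['orientation']);c,sn=np.cos(Y),np.sin(Y)
    w=C+np.array([[c,-sn],[sn,c]])@np.array([x,y])/1000
    T=np.r_[w,z/1000+.186];Rt=Ro.from_euler('z',yaw)*Ro.from_euler('x',np.pi)
    print('slide',np.round(R.inv().apply(T-s['tool_pos'])*1000,1),'dr',np.round((R.inv()*Rt).as_rotvec(),3))
def st():
    s=read_state();R=Ro.from_rotvec(s['orientation']);tip=s['tool_pos']+R.apply([0,0,.186])
    print('t',round(s['t'],2),'tip duct',np.round(duct(tip)*1000,1),round(tip[2]*1000,1),'F',np.round(s['force'],2))
E
python3 -c "
from h import *
st();go(42,-150,130)
d=np.load('top1.npz')
for n,u,z in(('watch',(180,256),.04),('loupe',(278,263),.034),('pot',(350,268),.036)):print(n,duct(cast('top',u,z)[0])*1000)
for u in((180,137),(238,144),(296,151),(354,157)):print(duct(cast('top',u,.078)[0])*1000)
"
```

```text
t 0.1 tip duct [-361.4 -671.7] 217.8 F [ 0.25 -0.74 -0.29]
slide [ 570.  -331.7   88.4] dr [-0.002  0.     0.386]
watch [-156.04432887  128.73875146]
loupe [-149.10138795  -41.9164501 ]
pot [-143.7050216  -169.18320562]
[ 44.11335063 148.96577943]
[43.87804941 49.80007155]
[ 43.72439275 -49.81615874]
[  45.39513224 -149.97693612]
```

Call:
{"op": "servo_tool", "data": {"increments": [{"slide": [570,-332,88],"dr": [-0.002,0,0.386],"jaw": 0.95},{"slide": [570,-332,88],"dr": [-0.002,0,0.386],"jaw": 0.95},{"slide": [570,-332,88],"dr": [-0.002,0,0.386],"jaw": 0.95},{"slide": [570,-332,88],"dr": [-0.002,0,0.386],"jaw": 0.95},{"slide": [570,-332,88],"dr": [-0.002,0,0.386],"jaw": 0.95},{"slide": [570,-332,88],"dr": [-0.002,0,0.386],"jaw": 0.95},{"slide": [570,-332,88],"dr": [-0.002,0,0.386],"jaw": 0.95},{"slide": [570,-332,88],"dr": [-0.002,0,0.386],"jaw": 0.95},{"slide": [570,-332,88],"dr": [-0.002,0,0.386],"jaw": 0.95},{"slide": [570,-332,88],"dr": [-0.002,0,0.386],"jaw": 0.95},{"slide": [570,-332,88],"dr": [-0.002,0,0.386],"jaw": 0.95},{"slide": [570,-332,88],"dr": [-0.002,0,0.386],"jaw": 0.95},{"slide": [570,-332,88],"dr": [-0.002,0,0.386],"jaw": 0.95},{"slide": [570,-332,88],"dr": [-0.002,0,0.386],"jaw": 0.95},{"slide": [570,-332,88],"dr": [-0.002,0,0.386],"jaw": 0.95},{"slide": [570,-332,88],"dr": [-0.002,0,0.386],"jaw": 0.95},{"slide": [570,-332,88],"dr": [-0.002,0,0.386],"jaw": 0.95},{"slide": [570,-332,88],"dr": [-0.002,0,0.386],"jaw": 0.95}]}}

```text
t: 1.9
tool_pos: [0.6189, -0.1146, 0.3172]
orientation: [3.133, -0.203, 0.001]
force: [0.2, 0.2, 0.1]
opening: 0.0047
gripper_force: 0.0
```

```bash
python3 -c "
from h import *
st();go(42,-150,130)"
```

```text
t 1.9 tip duct [  41.6 -152. ] 131.2 F [0.25 0.22 0.12]
slide [ 0.5 -1.6  1.2] dr [ 0.002 -0.001 -0.002]
```

Call:
{"op": "servo_tool", "data": {"increments": [{"slide": [0,-1.5,20],"dr": [0,0,0],"jaw": 0.95},{"slide": [0,-1.5,40],"dr": [0,0,0],"jaw": 0.95},{"slide": [0,-1.5,48],"dr": [0,0,0],"jaw": 0.95},{"slide": [0,-1.5,50],"dr": [0,0,0],"jaw": 0.95},{"slide": [0,-1.5,51],"dr": [0,0,0],"jaw": 0.95},{"slide": [0,-1.5,52],"dr": [0,0,0],"jaw": 0.95},{"slide": [0,-1.5,53],"dr": [0,0,0],"jaw": 0.95},{"slide": [0,-1.5,54],"dr": [0,0,0],"jaw": 0.95},{"slide": [0,-1.5,54],"dr": [0,0,0],"jaw": 0.95}]}}

```text
t: 2.8
tool_pos: [0.6203, -0.1119, 0.2637]
orientation: [3.133, -0.199, 0.003]
force: [1.4, -0.9, 3.9]
opening: 0.0045
gripper_force: 1.7
```

```bash
python3 -c "
from h import *
st()"
```

```text
t 2.8 tip duct [  42.9 -149.2] 77.7 F [ 1.43 -0.89  3.88]
```

Call:
{"op": "servo_tool", "data": {"increments": [{"slide": [0,0,1],"dr": [0,0,0],"jaw": 0.95},{"slide": [0,0,1],"dr": [0,0,0],"jaw": 0.95},{"slide": [0,0,2],"dr": [0,0,0],"jaw": 0.95},{"slide": [0,0,2],"dr": [0,0,0],"jaw": 0.95}]}}

```text
t: 3.2
tool_pos: [0.6203, -0.1119, 0.2613]
orientation: [3.133, -0.2, 0.003]
force: [4.5, -1.3, 4.2]
opening: 0.0048
gripper_force: 2.5
```

```bash
python3 -c "
from h import *
st()"
```

```text
t 3.2 tip duct [  43.  -149.1] 75.3 F [ 4.55 -1.35  4.21]
```

Call:
{"op": "servo_tool", "data": {"increments": [{"slide": [0,0,1],"dr": [0,0,0],"jaw": 0.95},{"slide": [0,0,2],"dr": [0,0,0],"jaw": 0.95},{"slide": [0,0,3],"dr": [0,0,0],"jaw": 0.95},{"slide": [0,0,4],"dr": [0,0,0],"jaw": 0.95},{"slide": [0,0,4],"dr": [0,0,0],"jaw": 0.95}]}}

```text
t: 3.7
tool_pos: [0.6201, -0.1119, 0.2567]
orientation: [3.133, -0.2, 0.002]
force: [5.0, -1.6, 3.5]
opening: 0.0048
gripper_force: 2.4
```

```bash
python3 -c "
from h import *
st()"
```

```text
t 3.7 tip duct [  42.5 -149.1] 70.7 F [ 4.99 -1.58  3.52]
```

Bay 4 gives at about 4 N, so it is the free cover. I'll press it down now.

Call:
{"op": "servo_tool", "data": {"increments": [{"slide": [0,0,2],"dr": [0,0,0],"jaw": 0.95},{"slide": [0,0,4],"dr": [0,0,0],"jaw": 0.95},{"slide": [0,0,6],"dr": [0,0,0],"jaw": 0.95},{"slide": [0,0,8],"dr": [0,0,0],"jaw": 0.95},{"slide": [0,0,10],"dr": [0,0,0],"jaw": 0.95},{"slide": [0,0,12],"dr": [0,0,0],"jaw": 0.95},{"slide": [0,0,14],"dr": [0,0,0],"jaw": 0.95},{"slide": [0,0,16],"dr": [0,0,0],"jaw": 0.95},{"slide": [0,0,17],"dr": [0,0,0],"jaw": 0.95},{"slide": [0,0,17],"dr": [0,0,0],"jaw": 0.95}]}}

```text
t: 4.7
tool_pos: [0.6197, -0.1118, 0.2393]
orientation: [3.133, -0.2, -0.001]
force: [0.7, -1.3, 1.4]
opening: 0.0046
gripper_force: 0.8
```

Run:
```python
from h import *
st()
a,d=read_camera('scene');cv2.imwrite('pics/s2.png',cv2.resize(a[140:300,140:420,::-1],None,fx=2.5,fy=2.5))
```

```text
t 4.7 tip duct [  41.8 -149. ] 53.3 F [ 0.72 -1.27  1.44]
```

View pics/s2.png

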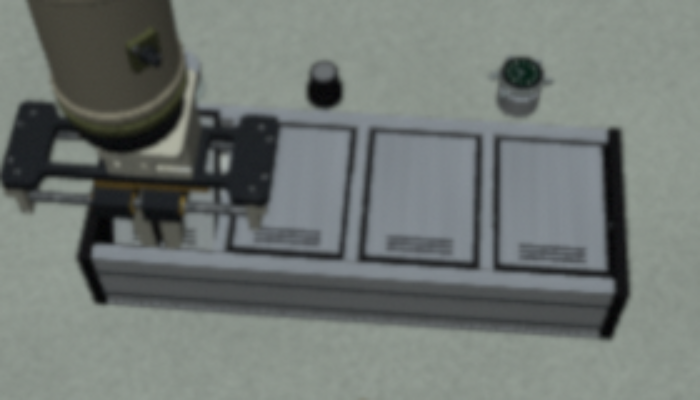

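The fingers are in bay 4 with its cover tipped; they show at about (160,225) in the crop. Next I raise straight up, cross to the robot's side and look.

Call:
{"op": "servo_tool", "data": {"increments": [{"slide": [0,0,-20],"dr": [0,0,0],"jaw": 0.95},{"slide": [0,0,-60],"dr": [0,0,0],"jaw": 0.95},{"slide": [0,0,-110],"dr": [0,0,0],"jaw": 0.95},{"slide": [0,0,-150],"dr": [0,0,0],"jaw": 0.95},{"slide": [-40,0,-150],"dr": [0,0,0],"jaw": 0.95},{"slide": [-90,0,-150],"dr": [0,0,0],"jaw": 0.95},{"slide": [-135,0,-150],"dr": [0,0,0],"jaw": 0.95},{"slide": [-135,0,-150],"dr": [0,0,0],"jaw": 0.95}]}}

```text
t: 5.55
tool_pos: [0.4808, -0.0933, 0.387]
orientation: [3.134, -0.2, -0.01]
force: [0.2, -0.0, -0.0]
opening: 0.0048
gripper_force: 0.0
```

```bash
cat > cov.py <<'E'
from h import *
import sys
st();n=sys.argv[1]
for c in('scene','top'):
    a,d=read_camera(c)
    if c=='scene':cv2.imwrite(f'pics/{n}.png',cv2.resize(a[140:300,140:420,::-1],None,fx=2.5,fy=2.5))
    W=cloud(c,d);D=(W[...,:2]-C)@np.array([[np.cos(Y),-np.sin(Y)],[np.sin(Y),np.cos(Y)]])*1000
    m=(d>0)&(abs(D[...,1]+150)<46)&(abs(D[...,0])<70)&(W[...,2]>.084)&(W[...,2]<.16)
    x,z=D[m][:,0],W[m][:,2]*1000
    for lo in range(84,160,10):
        k=(z>=lo)&(z<lo+10)
        if k.sum()>4:print(c,lo,k.sum(),np.round(np.percentile(x[k],[5,50,95]),1))
go(-75,-150,115)
E
python3 cov.py s3
```

```text
t 5.55 tip duct [ -99.3 -148.1] 201.0 F [ 0.2  -0.01 -0.02]
scene 84 253 [ 4.8  9.1 13.4]
scene 94 257 [-1.1  2.7  7.1]
scene 104 268 [-8.7 -3.8  0.4]
scene 114 265 [-14.7 -10.2  -6.1]
scene 124 293 [-25.2 -16.9 -12.9]
scene 134 100 [-25.  -21.4 -17.9]
top 84 134 [ 6.4  9.8 13. ]
top 94 122 [0.6 3.6 6.4]
top 104 132 [-6.1 -3.1  0.1]
top 114 125 [-12.4  -9.3  -5.8]
top 124 156 [-27.  -16.3 -12.8]
top 134 152 [-27.6 -23.7 -19.4]
slide [18.9  1.5 88.5] dr [ 0.002 -0.    -0.   ]
```

View pics/s3.png

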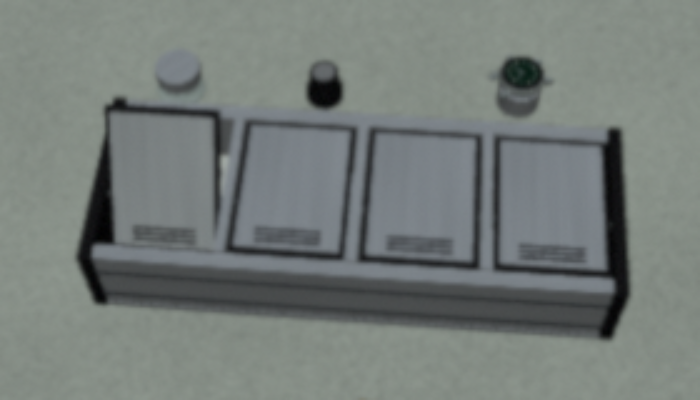

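Bay 4's cover (crop 110–215, 110–245) stands tipped at about 1.0 rad with its near edge at duct x −27, z 140. I'll lower the fingertips on the robot's side and push.

Call:
{"op": "servo_tool", "data": {"increments": [{"slide": [19,1.5,40],"dr": [0,0,0],"jaw": 0.95},{"slide": [19,1.5,80],"dr": [0,0,0],"jaw": 0.95},{"slide": [19,1.5,86],"dr": [0,0,0],"jaw": 0.95},{"slide": [30,1.5,86],"dr": [0,0,0],"jaw": 0.95},{"slide": [40,1.5,86],"dr": [0,0,0],"jaw": 0.95},{"slide": [50,1.5,86],"dr": [0,0,0],"jaw": 0.95},{"slide": [60,1.5,86],"dr": [0,0,0],"jaw": 0.95},{"slide": [66,1.5,86],"dr": [0,0,0],"jaw": 0.95},{"slide": [72,1.5,86],"dr": [0,0,0],"jaw": 0.95},{"slide": [78,1.5,86],"dr": [0,0,0],"jaw": 0.95},{"slide": [84,1.5,86],"dr": [0,0,0],"jaw": 0.95},{"slide": [90,1.5,86],"dr": [0,0,0],"jaw": 0.95},{"slide": [95,1.5,86],"dr": [0,0,0],"jaw": 0.95},{"slide": [99,1.5,86],"dr": [0,0,0],"jaw": 0.95},{"slide": [102,1.5,86],"dr": [0,0,0],"jaw": 0.95},{"slide": [105,1.5,86],"dr": [0,0,0],"jaw": 0.95},{"slide": [105,1.5,86],"dr": [0,0,0],"jaw": 0.95}]}}

```text
t: 7.35
tool_pos: [0.5889, -0.1093, 0.3034]
orientation: [3.134, -0.2, -0.007]
force: [-11.0, 1.3, 7.0]
opening: 0.0045
gripper_force: 6.4
```

```bash
python3 cov.py s4
```

```text
t 7.35 tip duct [  10.1 -150.5] 117.4 F [-10.99   1.35   6.96]
scene 84 92 [19.5 22.2 23.5]
scene 94 89 [22.8 24.1 25.5]
scene 104 94 [24.3 25.8 27.2]
scene 114 96 [26.4 27.9 28.7]
scene 124 106 [11.1 29.3 30.6]
scene 134 214 [14.8 30.2 32.2]
scene 144 207 [14.8 26.2 31.1]
scene 154 36 [17.  19.2 20.4]
top 84 10 [14.3 14.6 17.2]
top 94 35 [14.4 15.2 16.3]
top 124 9 [21.4 21.7 25.4]
top 134 25 [21.8 23.2 28.6]
top 144 23 [24.  26.7 29.8]
slide [-85.9  -0.1   2.7] dr [ 0.002  0.004 -0.   ]
```

The cover is past upright, at about 1.74 rad against its stop. Backing off and lifting clear.

Call:
{"op": "servo_tool", "data": {"increments": [{"slide": [-10,0,0],"dr": [0,0,0],"jaw": 0.95},{"slide": [-40,0,0],"dr": [0,0,0],"jaw": 0.95},{"slide": [-80,0,-10],"dr": [0,0,0],"jaw": 0.95},{"slide": [-110,0,-50],"dr": [0,0,0],"jaw": 0.95},{"slide": [-130,0,-100],"dr": [0,0,0],"jaw": 0.95},{"slide": [-130,0,-130],"dr": [0,0,0],"jaw": 0.95},{"slide": [-130,0,-130],"dr": [0,0,0],"jaw": 0.95},{"slide": [-130,0,-130],"dr": [0,0,0],"jaw": 0.95}]}}

```text
t: 8.25
tool_pos: [0.4609, -0.0927, 0.4347]
orientation: [3.133, -0.2, 0.005]
force: [-0.4, 0.8, 0.2]
opening: 0.0053
gripper_force: 0.0
```

```bash
python3 cov.py s5
```

```text
t 8.25 tip duct [-117.4 -150.3] 248.7 F [-0.39  0.84  0.21]
scene 84 89 [20.4 22.2 23.6]
scene 94 91 [22.  24.1 25.2]
scene 104 94 [24.1 25.8 27. ]
scene 114 89 [26.2 27.8 28.9]
scene 124 108 [27.4 29.4 30.7]
scene 134 158 [26.5 30.4 32.1]
scene 144 146 [24.4 27.7 31.2]
top 84 131 [12.4 13.6 14.9]
top 94 121 [14.5 15.5 16.6]
top 104 133 [16.1 17.3 18.6]
top 114 139 [18.  19.1 20.5]
top 124 134 [19.7 20.8 22.1]
top 134 162 [21.  22.8 29.6]
top 144 227 [22.8 26.  29.4]
slide [ 43.5   0.  131.1] dr [ 0.002  0.001 -0.   ]
```

View pics/s5.png

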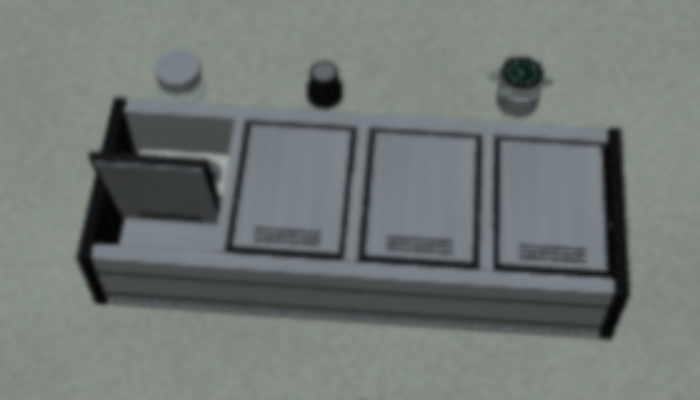

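The cover stands fully open (crop 95–215, 150–220). The pot (178,68), loupe (324,85) and watch (520,85) have not moved, and the arm is clear.

```bash
python3 -c "
from plant import *
print(close_job())"
```

```text
the job is handed in; nothing more can be done
None
```

The free cover was bay 4's: it now stands fully open at about 1.74 rad, the pot, loupe and watch look unmoved (the holder was never approached), the arm is clear, and the job was handed in at about 8 s with no verdict returned.

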